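# Mount the hanging scale on the test stand

## Robot

A 6-joint arm with a two-finger parallel gripper is mounted at the origin on a cart in front of the work surface, level with it; the furniture and walls round the work are solid. World frame = base frame: x ahead of the robot, y to its left, z up, the work surface at z = 0. Lengths are in m, angles in rad, forces in N, time in s.
With the tool pointing down it reaches from about 0.25 to 0.775 m from the base axis. Payload 4 kg.
Tool frame: the origin (TCP) lies midway between the tips of the shut fingers; the grasp point (between the pads) lies 19 mm behind it (robot.hold_point_z is the distance from the TCP to the grasp point, in m); z points along the fingers, y is the line along which they close (so a half turn about z gives the same grasp; the last joint's range is limited). The gripper opens to 94 mm and grips with 3 to 60 N. Pads are 16 mm wide; open, the fingers measure 119 mm over their backs; the gripper's body (75 mm by 177 mm) begins 78 mm behind the grasp point.
Start: joints at [1.148, 0.087, 1.371, -0, 1.684, -0.103], TCP at [0.173, 0.522, 0.206] pointing down, gripper open.
Joint ranges: [-3.1, 3.1], [-0.76, 2.03], [0.27, 2.55], [-1.08, 4.22], [0.17, 2.65], [-2.57, 2.57]. Speed limits (rad/s): [2.79, 2.79, 3.14, 3.14, 3.14, 3.14].

## Interface

Orientations are given as [roll, pitch, yaw] about the fixed x, y, z axes, in that order (R = Rz(yaw) Ry(pitch) Rx(roll)).
In Python, from bench import readout, imaging, robot gives the robot as it stands.
- The arm moves only by the tool carry_out, never from a script. Its argument "motion" is text: rows parted by semicolons, each of 7 numbers parted by spaces: the shift along the tool's x, y, z each as a share of 200 mm, from -1 to 1, then the turn, a rotation vector about the tool's x, y, z each as a share of 120 degrees, from -1 to 1, then the opening, from 0 (shut) to 1 (fully open). A call has 1 to 12 rows; each row shifts and turns the commanded pose from where the row before left it, along the tool's axes as they then stand; what a row does not reach is not made up. A row lasts 1/8 s, in which the tool goes at most 62.5 mm and 10.7 degrees, less where a joint would pass 70% of its speed; a pose out of reach is approached as far as the arm can. A call with a number of a shift or a turn outside -1 to 1 is refused whole. A call with a gripper value outside its range is refused whole. The fingers move at their own pace and stop on an object; the grip force is fixed at half the most. Time passes only in rows, so rows that do not move let the fingers close. It gives the time, the measured TCP pose, the force, the opening and the grip force at its end, in the units of the state.
- readout.get_obs(): the state, without advancing time (a new reading comes with each control period).
- imaging.snapshot(name): name is "scene" or "top"; returns a dict with "pixels" (420x560x3 uint8, red, green, blue), "fx", "fy", "cx", "cy" (pixels), "R" (3x3) and "t" (3): a world point X has camera coordinates R X + t. Camera axes: x right, y down, z forward; pixel columns grow to the right and rows downward; lengths in m; the calibration is good to about 2 mm. A picture is of the moment at which its call begins. There is no depth.
- robot.close_job(): hands the job in; it is judged then, once.
The state is a dict: "time": time; "joint_positions": joint angles; "qvel": joint speeds; "joint_torque": joint torques, N m; "tool_pos": TCP position; "ee_rot": TCP orientation; "wrist_force": force on the tool from outside, world axes, zero at the start; "wrist_torque": the same for the moment, N m; "width": finger opening in m; "finger_force": force on a finger pad.
Only numpy, scipy, OpenCV 4.12 (cv2) and the standard library are available. Lean on these libraries where they do the work, as an engineer would, in place of code of your own. Each camera call takes 0.05 s, during which the arm holds its last target. There are 200 camera calls.

## Task

Mount the hanging scale on the test stand: lift it out of its caddy, hang its eye in the groove of the peg and, before letting go, tug it down gently (about 10 N) and hold the tug a moment to be sure that the peg carries it. Then let go so that it hangs still, take the R-clip out of the caddy and push its straight leg down through the hole near the peg's free end, bow beside the peg, until the bow has sprung over the peg's edge and the red grip is fully down on the peg. Leave the clip in place, and do not disturb the other things on the worktop.

Things in the scene. Friction and masses are not known exactly. Their poses are not given: they have to be found in the camera images.
- scale: Digital hanging scale, 0.3 kg: yellow body 28 (x) x 60 (y) x 58 (z) mm, display on its -x face, steel ring (the eye) on top, hook below. Origin: centre of the eye; z up, x along its bore. Eye: 70 mm outer, 40 mm inner diameter, 10 mm thick along x. Body's underside 100 mm, hook's lowest point 138 mm below the origin. Starts upright in the caddy.
- eye_top (a point): Topmost point of the scale's eye, 35 mm above its centre; axes as the scale's. Grasp here from above, fingers closing along the scale's x (10 mm thick), fingertips about 10 mm below this point: the band above the bore is 15 mm high and the peg must pass below the fingertips.
- caddy: Fixed black and grey plastic cradle, foot 80 (x) x 174 (y) mm, walls 70 mm high; may be turned about the vertical. Origin: on the worktop under the middle of the scale's seat, which is 54 mm high. The scale's body stands between walls with 1.5 mm play and is free once lifted straight up by 20 mm. At y = -80 mm is a pod, 45 mm high, with the R-clip in a hole 17 mm deep.
- clip: R-clip of 4 mm steel wire with a red grip, 40 g, standing upright in the caddy's pod, bow away from the scale. Origin: on the straight leg's axis at the grip's underside; z up along the leg, y towards the bow. The bow stands out to y = 20 mm at z = -4 mm, has its neck at z = -14 mm (middle of the wire at y = 9 mm) and flares out to y = 18 mm at its end, z = -25 mm.
- clip_grip (a point): Middle of the clip's red grip, 12 mm above and 4 mm to +y of the clip's origin. The grip is 11 (x) x 22 (y) x 24 (z) mm. Take it from above across its y, fingertips about 6 mm below this point (lower down the bow is in the way).
- clip_tip (a point): Lower, rounded end of the clip's straight leg, 44 mm below the clip's origin.
- clip_bow (a joint): Opening of the clip's sprung bow, rad: 0 = closed; rises to some 0.1 to 0.25 while the neck is forced over the edge of the peg's tongue and drops back to near 0 once it has sprung over. Pushing it over takes some 5 to 15 N.
- stand: Fixed test stand: foot plate 152 x 120 x 10 mm, column 22 mm thick at x = +67 mm, 239 mm high, and a steel peg along the stand's -x, its axis at z = 205 mm, from the blue boss (face at x = 50 mm) to its free end at x = -73 mm. Shank 15 mm, flange 26 mm diameter. Origin on the worktop under the peg's axis; may be turned about the vertical.
- groove (a point): Middle of the peg's groove (13 mm wide, 11 mm diameter), on the peg's axis at stand x = -12 mm. Axes as the stand's: -x to the free end, z up. With the scale hanging in the groove the centre of its eye lies 14.5 mm below this point.
- peg_hole (a point): Centre of the upper mouth of the vertical through hole, 8 mm diameter, at stand x = -57 mm, in the peg's flat tongue (x = -41 to -73 mm, 26 mm wide in y with round edges, 8 mm thick). Axes as the stand's. With the clip home its origin is at this point, leg through the hole, bow beside the tongue on the +y or the -y side.
- loupe: Folded black loupe, 34 mm, 15 mm high, a bystander.
- objective: Chrome microscope objective standing on its cap, 40 mm wide, 36 mm high, a bystander.
- marker: Marker pen, white with a red cap, lying flat, 135 mm long, 17 mm thick, a bystander.

How it is judged:
On the way, in this order (a step that is already met when the one before it is completed fails the run):
1. the scale's eye is round the peg at its groove (x of scale in the frame of groove between -0.01 and 0.01 m and y of scale in the frame of groove between -0.01 and 0.01 m and z of scale in the frame of groove between -0.019 and 0.01 m), for 0.1 s.
2. still held in the fingers, the scale is tugged down so that the peg carries 6 N or more (its own weight included) (contact force between scale and stand above 6 N and contact force between the fingers and scale above 1 N), for 0.3 s.
3. the scale is let go and hangs from the peg, the clip not yet moved to it (contact force between the fingers and scale below 0.1 N and contact force between scale and stand above 1 N and linear speed of scale below 0.05 m/s and horizontal distance between clip and peg_hole above 0.03 m), for 0.2 s.
4. the clip's leg enters the hole of the peg (horizontal distance between clip_tip and peg_hole below 0.005 m and z of clip_tip in the frame of peg_hole below -0.004 m), for 0.1 s.
At the end, for the whole second after the job is handed in: The scale hangs still and upright from the peg, its eye in the groove (within 8 mm along and across), and the clip stands in the peg's hole, its grip no more than 4 mm above the tongue, its bow closed again (under 0.1 rad) below the tongue's edge (x of scale in the frame of groove between -0.008 and 0.008 m and y of scale in the frame of groove between -0.008 and 0.008 m and z of scale in the frame of groove between -0.018 and -0.011 m and angle between scale's own z axis and vertical below 0.2 rad and contact force between scale and stand above 1 N and linear speed of each of scale, clip below 0.05 m/s and angular speed of scale below 0.6 rad/s and horizontal distance between clip and peg_hole below 0.005 m and horizontal distance between clip_tip and peg_hole below 0.012 m and z of clip in the frame of peg_hole between -0.003 and 0.004 m and value of joint clip_bow below 0.1 rad); the robot touches nothing.
It fails at once if a bystander is moved more than 15 mm (distance of any of loupe, objective, marker from where it was at the start of the episode above 0.015 m).
It fails at once if the scale is forced onto the peg with more than 40 N (contact force between scale and stand above 40 N).
It fails at once if the clip is forced against the stand with more than 60 N (contact force between clip and stand above 60 N).
It also fails if it takes over 54 s, if anything falls off the work surface, if the arm or the gripper's body presses on something with over 40 N, if the wrist force passes 120 N, or if a joint passes its speed limit or range.

## Working session

There is one attempt and no reset: what is moved stays moved. The work goes in short steps, Python scripts to look and compute and a tool call to move; the robot and the scene stay as the last step left them, time stands still between calls to the robot, and variables do not carry over. Pictures are saved under pics/ and viewed, at most 10 in all, crops included, and the job is handed in when it is done.

Besides the shell and the picture viewer there is one more tool, called after "Call:" by a JSON object that holds its "op" and its "data", one argument or row to a line. carry_out: Moves the arm, as the interface text tells. Its arguments: {"type":"object","properties":{"motion":{"type":"string"}},"required":["motion"]}

```bash
mkdir -p pics; ls
cat > h.py <<'E'
from bench import readout, imaging, robot
import numpy as np, cv2
def snap(n,f=None):
    s=imaging.snapshot(n)
    if f: cv2.imwrite('pics/'+f,s['pixels'][:,:,::-1])
    return s
def ray(s,u,v):
    R=np.array(s['R']);t=np.array(s['t']);c=-R.T@t
    d=R.T@np.array([(u-s['cx'])/s['fx'],(v-s['cy'])/s['fy'],1]);return c,d
def onz(s,u,v,z):
    c,d=ray(s,u,v);return c+d*(z-c[2])/d[2]
def proj(s,X):
    p=np.array(s['R'])@np.array(X)+np.array(s['t']);return np.array([s['fx']*p[0]/p[2]+s['cx'],s['fy']*p[1]/p[2]+s['cy']])
def tri(s1,p1,s2,p2):
    c1,d1=ray(s1,*p1);c2,d2=ray(s2,*p2)
    k=np.linalg.lstsq(np.array([d1,-d2]).T,c2-c1,rcond=None)[0]
    a=c1+k[0]*d1;b=c2+k[1]*d2;return (a+b)/2,np.linalg.norm(a-b)
E
python3 - <<'E'
from h import *
import pickle
a=snap('scene','scene0.png');b=snap('top','top0.png')
pickle.dump((a,b),open('s0.pkl','wb'))
for s in(a,b): print(s['fx'],ray(s,s['cx'],s['cy']))
print(readout.get_obs())
E
```

```text
pics
547.0210448265141 (array([-0.00536035, -0.48010314,  0.76745631]), array([ 0.5066866 ,  0.62662833, -0.5921196 ]))
517.8567972038644 (array([0.42093712, 0.19232779, 1.3721622 ]), array([ 0.07465893, -0.01929293, -0.99702248]))
{'time': 0.1, 'joint_positions': array([ 1.14789334e+00,  8.78701922e-02,  1.37209141e+00, -7.20878187e-06,
        1.68363450e+00, -1.03111563e-01]), 'qvel': array([-0.00024346, -0.002702  , -0.00126449, -0.00124307, -0.00058908,
        0.00218473]), 'joint_torque': array([ 1.89461811e-03, -3.41253161e+01, -3.03301477e+01,  7.19177839e-02,
        3.04579781e-02, -7.97227176e-05]), 'tool_pos': array([0.17270697, 0.52164789, 0.20443315]), 'ee_rot': array([-3.13959911e+00, -1.99086249e-04,  2.82180023e+00]), 'wrist_force': array([-0.18398177,  0.40477096, -0.35350594]), 'wrist_torque': array([-0.00645441, -0.00701035,  0.00500223]), 'finger_force': 0.0, 'width': 0.09400653495701339}
```

View pics/scene0.png

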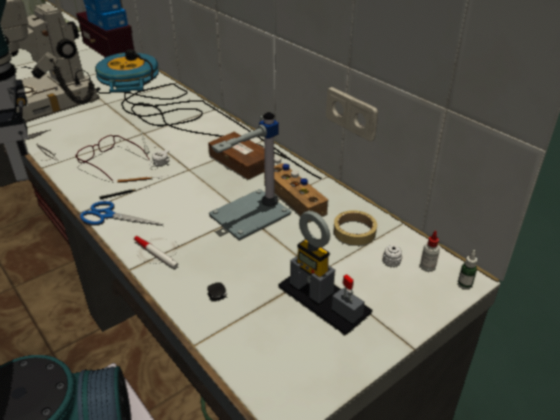

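View pics/top0.png

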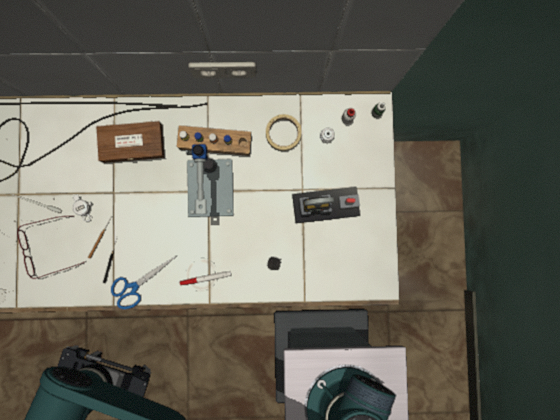

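The scene view shows the caddy around (325,285), with the eye at (314,229) and the red grip at (348,282). The stand's column is at (268,160), with the peg tip at about (218,147). In the top view the caddy is at (326,204), the grip at (350,201) and the peg runs from (204,150) to (200,213). I'll enlarge these areas.

Run:
```python
from h import *
import pickle
a,b=pickle.load(open('s0.pkl','rb'))
A=a['pixels'][:,:,::-1];B=b['pixels'][:,:,::-1]
def c(I,u,v,w,h,k): return cv2.resize(I[v:v+h,u:u+w],None,fx=k,fy=k,interpolation=cv2.INTER_CUBIC)
# each 400x300
t=np.hstack([c(A,200,105,100,75,4),c(A,270,205,100,75,4)])
t2=np.hstack([c(B,170,145,100,75,4),c(B,280,165,100,75,4)])
cv2.imwrite('pics/m1.png',np.vstack([t,t2]))
```

```text
(no output)
```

View pics/m1.png

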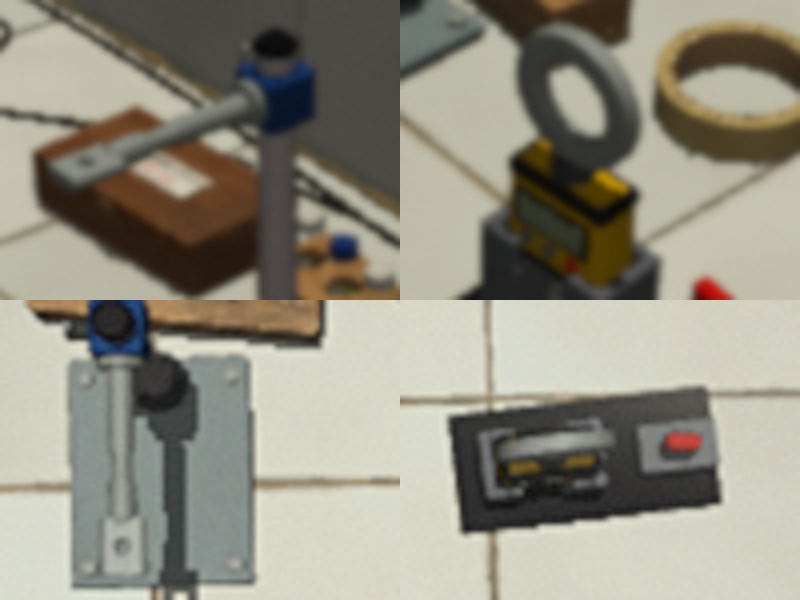

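The enlarged view shows these points in full-image pixels:

| Point | Top view | Scene view |
|---|---|---|
| Peg hole | about (200.7, 206.7) | about (222, 145) |
| Eye centre | seen nearly edge-on | about (314.7, 229.5) |
| Caddy foot corners | about (292.5,194), (356,187), (360,216), (295.5,223) | not read |

I'll measure them by mask next.

Run:
```python
from h import *
import pickle
a,b=pickle.load(open('s0.pkl','rb'))
B=b['pixels'].astype(int);A=a['pixels'].astype(int)
def biggest(m):
    cs,_=cv2.findContours(m.astype(np.uint8),cv2.RETR_EXTERNAL,cv2.CHAIN_APPROX_NONE)
    return max(cs,key=cv2.contourArea)
def rect(s,m,off,z):
    c=biggest(m)[:,0,:]+off
    P=np.array([onz(s,u,v,z)[:2] for u,v in c],np.float32)
    r=cv2.minAreaRect(P*1000);print(r);print(cv2.boxPoints(r));return r
# caddy: not the bright tiles; 
m=B[180:230,285:370].max(2)<110
print('caddy');[rect(b,m,[285,180],z) for z in (0.006,)]
# plate
sub=B[150:225,183:240];
m=(sub[:,:,2]-sub[:,:,0]>-2)&(sub.max(2)<190)
m=cv2.morphologyEx(m.astype(np.uint8),cv2.MORPH_CLOSE,np.ones((5,5)))
m=cv2.morphologyEx(m,cv2.MORPH_OPEN,np.ones((11,11)))
print('plate');rect(b,m,[183,150],.01)
# red grip
def red(I,x0,x1,y0,y1):
    s=I[y0:y1,x0:x1];m=(s[:,:,0]>120)&(s[:,:,1]<80);v,u=np.nonzero(m);print(m.sum(),u.min()+x0,u.max()+x0,v.min()+y0,v.max()+y0);return u.mean()+x0,v.mean()+y0
ra=red(A,335,365,265,295);rb=red(B,335,365,190,215)
print('grip',ra,rb,tri(a,ra,b,rb))
print('hole',tri(a,(222,145),b,(200.7,206.7)),onz(b,200.7,206.7,.209),onz(a,222,145,.209))
# peg axis in top: bright pixels column centres per row
for v in range(160,216,4):
    row=B[v,186:215]; print(v,row.max(1).tolist())
```

```text
caddy
((524.3214111328125, 39.81398010253906), (78.97418975830078, 172.49180603027344), 5.554509162902832)
[[476.67175  121.83286 ]
 [493.36768  -49.849026]
 [571.97107  -42.204903]
 [555.27515  129.47699 ]]
plate
((574.9652099609375, 325.1172790527344), (76.7112045288086, 146.3518829345703), 89.23001861572266)
[[501.28043 287.7485 ]
 [647.6191  285.78177]
 [648.65    362.48605]
 [502.31134 364.4528 ]]
39 344 352 275 282
25 347 354 198 202
grip (np.float64(347.97435897435895), np.float64(278.4102564102564)) (np.float64(350.36), np.float64(199.96)) (array([ 0.52886378, -0.01273024,  0.09456484]), np.float64(0.002010277959923691))
hole (array([0.51084836, 0.34267335, 0.21049435]), np.float64(0.0033322151545985925)) [0.50955585 0.34376128 0.209     ] [0.51363585 0.34397303 0.209     ]
160 [208, 181, 149, 151, 157, 157, 145, 127, 102, 127, 137, 139, 150, 155, 147, 133, 120, 116, 100, 69, 51, 50, 55, 57, 50, 45, 51, 55, 85]
164 [190, 148, 144, 149, 164, 168, 142, 124, 148, 150, 137, 129, 146, 164, 159, 133, 108, 62, 56, 57, 59, 56, 59, 56, 59, 58, 50, 40, 37]
168 [189, 147, 147, 148, 148,
[... 1003 characters left out ...]
144, 146, 147, 146, 149, 140, 126, 134, 157, 163, 147, 119, 99, 117, 148, 146, 147, 147, 147, 123, 69, 66, 67, 68]
200 [225, 195, 139, 142, 145, 144, 144, 144, 133, 130, 159, 173, 160, 146, 151, 151, 163, 176, 172, 142, 127, 145, 148, 150, 149, 125, 70, 67, 68]
204 [222, 198, 141, 142, 145, 143, 143, 144, 131, 132, 163, 181, 173, 152, 141, 153, 170, 182, 174, 140, 126, 145, 148, 147, 147, 122, 72, 68, 65]
208 [224, 194, 134, 140, 142, 140, 140, 145, 131, 134, 164, 180, 167, 146, 147, 154, 172, 183, 175, 144, 124, 145, 148, 152, 127, 69, 66, 70, 67]
212 [224, 195, 131, 137, 146, 163, 169, 144, 105, 122, 165, 180, 180, 180, 180, 177, 182, 183, 179, 147, 113, 128, 148, 137, 100, 68, 69, 70, 67]
```

Run:
```python
from h import *
import pickle
a,b=pickle.load(open('s0.pkl','rb'))
B=b['pixels'].astype(float).max(2);A=a['pixels'].astype(float)
def fit(P):
    vx,vy,x,y=cv2.fitLine(np.array(P,np.float32),cv2.DIST_HUBER,0,.01,.01).ravel();return x,y,vx,vy
# plate left/right edges: first crossing of bright->180
def cross(x,th,rev=False):
    idx=range(len(x)-1)
    for i in idx:
        if (x[i]-th)*(x[i+1]-th)<0: return i+(x[i]-th)/(x[i]-x[i+1])
L=[];R=[]
for v in range(168,212):
    l=cross(B[v,180:195],185);r=cross(B[v,240:225:-1],185)
    if l: L.append(onz(b,180+l,v,.01)[:2])
    if r: R.append(onz(b,240-r,v,.01)[:2])
F=[];K=[]
for u in range(191,205):
    f=cross(B[228:205:-1,u],185)
    if f:F.append(onz(b,u,228-f,.01)[:2])
for u in range(214,230):
    k=cross(B[150:170,u],185)
    if k:K.append(onz(b,u,150+k,.01)[:2])
for n,p in zip('LRFK',(L,R,F,K)):
    x,y,vx,vy=fit(p);print(n,len(p),x,y,np.degrees(np.arctan2(vy,vx)),'med',np.median(p,0))
# tongue edges rows 200-213: bright >155 vs plate 145
g=b['pixels'].astype(float)
for v in (202,205,207,210):
    print(v,g[v,190:210].sum(1).astype(int).tolist(), g[v,190:210,0].astype(int).tolist())
print(g[196:220,198:204,0].astype(int).tolist())
print('A');print(a['pixels'][136:156,208:236,0].astype(int))
```

```text
L 42 0.5773194 0.4062454 1.411487 med [0.57350776 0.40568896]
R 42 0.5792984 0.28297028 -0.39112374 med [0.57118449 0.283132  ]
F 13 0.49778095 0.37750617 89.97359 med [0.49777707 0.37960543]
K 16 0.6583452 0.31476906 -80.85918 med [0.66099778 0.31346499]
202 [406, 418, 412, 423, 389, 386, 483, 527, 523, 522, 522, 526, 529, 541, 510, 405, 366, 423, 425, 431] [130, 135, 132, 137, 126, 127, 162, 177, 174, 175, 174, 175, 176, 181, 170, 135, 120, 136, 137, 139]
205 [409, 419, 410, 405, 385, 387, 484, 517, 446, 336, 337, 392, 448, 519, 512, 414, 367, 421, 424, 435] [131, 135, 133, 130, 124, 128, 162, 172, 149, 111, 109, 128, 149, 172, 171, 138, 119, 135, 137, 140]
207 [405, 409, 410, 417, 385, 388, 484, 520, 448, 346, 409, 411, 449, 527, 513, 419, 367, 420, 439, 439] [130, 132, 133, 133, 124, 128, 162, 174, 150, 113, 131, 132, 148, 176, 171, 140, 120, 135, 140, 140]
210 [412, 433, 439, 424, 359, 365, 476, 525, 523, 525, 527, 516, 522, 535, 516, 430, 340, 389, 424, 438] [135, 144, 146, 139, 117, 120, 159, 175, 175, 175, 176, 172, 174, 179, 173, 143, 112, 125, 136, 141]
[[131, 153, 159, 144
[... 2388 characters left out ...]
127  73  48  45  47  50  51  53  62  76  91  95  88  79  73  73  78  82
   88  94  97  99  98  99  99 101 103 107]
 [131  77  48  44  45  46  46  48  50  57  65  65  62  56  60  72  86  93
   99 101 101 101 100  98  97  98  98 100]
 [138  82  48  42  43  43  43  44  45  47  49  48  45  44  50  62  78  90
   98 102 103 102 101 100  99  99  97  96]
 [149  92  51  42  43  42  42  44  44  44  44  44  42  41  44  52  63  74
   87  95 100 101 102 100 102 100  99  97]
 [161 107  59  43  42  42  42  42  43  42  43  43  42  40  42  47  56  65
   73  79  89  95 100 102 103 102 101 100]
 [170 122  73  51  45  43  42  43  42  43  42  43  43  43  42  46  53  62
   67  66  69  78  90  97 102 104 103 101]]
```

Run:
```python
from h import *
import pickle
a,b=pickle.load(open('s0.pkl','rb'))
A=a['pixels'].astype(float);B=b['pixels'].astype(float)
print('hole',tri(a,(221,145),b,(200.1,206.1)),onz(b,200.1,206.1,.209),onz(a,221,145,.209))
for v,u in((168,199.7),(190,200.0),(206.1,200.1)): print(onz(b,u,v,.207))
# grip
gt=onz(b,350.36,199.96,.095);ga=onz(a,347.97,278.41,.085);print('grip',gt,ga)
# ring in scene: outer and bore contours. bore: pixels bright inside
y=np.radians(5.55);ex=np.array([np.cos(y),np.sin(y),0]);ey=np.array([-np.sin(y),np.cos(y),0])
O=gt+84*ey*1e-3;O[2]=0;print('origin from grip',O, 'foot centre offset in caddy y',(np.array([.5243,.0398])-O[:2])@ey[:2],(np.array([.5243,.0398])-O[:2])@ex[:2])
# bore mask
s=A[205:250,295:335];m=(s.min(2)>135).astype(np.uint8)
n,l,st,ce=cv2.connectedComponentsWithStats(m);k=[i for i in range(1,n) if 30<st[i,4]<300];print(st[k],ce[k]+[295,205])
print('eye by scene',[onz(a,*(ce[i]+[295,205]),.154) for i in k])
# top view ring rows
print(B[188:216,300:338,0].astype(int)[::1,::2])
for z,dy in((.189,0),(.154,35),(.154,-35)):
    print(proj(b,[*(O+ey*dy/1000)[:2],z]),proj(a,[*(O+ey*dy/1000)[:2],z]))
```

```text
hole (array([0.51126457, 0.34480147, 0.20945853]), np.float64(0.0008686726257840694)) [0.51093281 0.34509363 0.209     ] [0.51205493 0.3452445  0.209     ]
[0.59756827 0.34549503 0.207     ]
[0.54751259 0.34525944 0.207     ]
[0.51108756 0.3453563  0.207     ]
grip [ 0.52805172 -0.01199951  0.095     ] [ 0.53735787 -0.00660867  0.085     ]
origin from grip [0.51992771 0.07160671 0.        ] foot centre offset in caddy y -0.032080468406508994 0.0012756231350703282
[[ 27   0  13  45 297]
 [  0   9   9  36 159]
 [ 13  17  13  16 133]] [[330.17508418 226.13131313]
 [297.1509434  231.77358491]
 [314.14285714 229.60150376]]
eye by scene [array([0.55284828, 0.06174861, 0.154     ]), array([0.49602808, 0.08680677, 0.154     ]), array([0.52367872, 0.07244381, 0.154     ])]
[[198 169 196 198 191 178 179 180 183 186 194 194 181 183 188 190 173 167
  159]
 [165 154 166 164 162 162 159 161 159 162 169 164 135 123 121 124  96  92
   85]
 [167 155 191 194 196 202 201 172 142 139 127 115  92  81  74  71  68  72
   71]
 [206 168 222 189 178 160 160 123  94  87  70  69  65  65  70  69  71  78
   78]
 
[... 1411 characters left out ...]
48  57  55  56  49  52  72 116  64  51
   54]
 [ 47 114  41  48  31  59  38  25  44  49  55  61  98  92  86 114  58  48
   50]
 [ 39 113  56  49  46  62  35  26  30  22  39  53  96  86  65  80  50  48
   53]
 [ 35 106  97  79  89  81  21  25  29  25  38  47  53  44  36  37  48  49
   49]
 [ 35 104 107  89  85  77  27  23  28  20  31  35  34  24  21  36  51  47
   51]
 [ 40  72  74  62  47  38  30  34  41  38  38  31  24  24  26  45  49  52
   47]
 [ 41  35  32  31  28  31  42  43  49  51  45  38  41  36  38  48  48  46
   49]]
[320.59943479 200.61629895] [313.66010137 215.03965331]
[304.44276943 203.57983547] [298.7169386  222.00971203]
[333.78362592 200.17929976] [327.65902537 239.67324754]
```

Measured positions:

| Thing | Position (m) | Yaw |
|---|---|---|
| Scale | (0.521, 0.072) | 5.55° |
| Peg hole | (0.511, 0.345, 0.209) | about 0° |

The two views agree to about 1 mm on the hole, and the caddy foot comes out at 173 x 79 mm, close to the size given. First I'll turn the tool and raise it.

Call:
{"op": "carry_out", "data": {
  "motion": "0 0 -0.064 0 0 0.0787 1;0 0 -0.064 0 0 0.0787 1;0 0 -0.064 0 0 0.0787 1;0 0 -0.064 0 0 0.0787 1;0 0 -0.064 0 0 0.0787 1;0 0 -0.064 0 0 0.0787 1;0 0 -0.064 0 0 0.0787 1"
}}

```text
time: 0.98
tool_pos: [0.1728, 0.5219, 0.2948]
ee_rot: [-3.141, 0.001, 1.663]
wrist_force: [-0.5, -0.1, 0.1]
width: 0.094
finger_force: 0.0
```

Call:
{"op": "carry_out", "data": {
  "motion": "-0.2 0.126 0 0 0 0 1;-0.2 0.126 0 0 0 0 1;-0.2 0.126 0 0 0 0 1;-0.2 0.126 0 0 0 0 1;-0.2 0.126 0 0 0 0 1;-0.2 0.126 0 0 0 0 1;-0.2 0.126 0 0 0 0 1;-0.2 0.126 0 0 0 0 1;-0.2 0.126 0 0 0 0 1;-0.2 0.126 0 0 0 0 1;-0.2 0.126 0 0 0 0 1;-0.2 0.126 0 0 0 0 1"
}}

```text
time: 2.48
tool_pos: [0.5211, 0.0724, 0.2945]
ee_rot: [-3.141, -0.0, 1.668]
wrist_force: [-0.2, 0.2, -0.5]
width: 0.0942
finger_force: 0.0
```

Call:
{"op": "carry_out", "data": {
  "motion": "0 0 0.115 0 0 0 0.5;0 0 0.115 0 0 0 0.5;0 0 0.115 0 0 0 0.5;0 0 0.115 0 0 0 0.5;0 0 0.115 0 0 0 0.5;0 0 0 0 0 0 0.5;0 0 0 0 0 0 0.5"
}}

```text
time: 3.35
tool_pos: [0.5208, 0.0738, 0.1808]
ee_rot: [3.141, 0.0, 1.668]
wrist_force: [-0.2, -0.6, 0.4]
width: 0.0471
finger_force: 0.0
```

Run:
```python
from h import *
import pickle
a=snap('scene');b=snap('top');pickle.dump((a,b),open('s1.pkl','wb'))
A=a['pixels'][:,:,::-1];B=b['pixels'][:,:,::-1]
def c(I,u,v,w,h,k): return cv2.resize(I[v:v+h,u:u+w],None,fx=k,fy=k,interpolation=cv2.INTER_CUBIC)
cv2.imwrite('pics/m2.png',np.hstack([c(A,260,170,100,130,4),c(B,270,140,100,130,4)]))
```

```text
(no output)
```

View pics/m2.png

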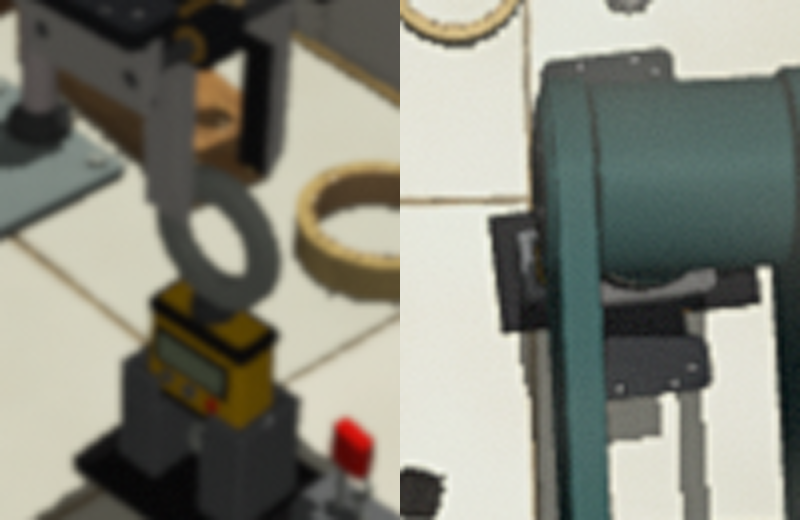

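The picture shows the two fingers straddling the ring's top, with the ring centred between them at crop (215,235). I'll correct the small offsets and close.

Call:
{"op": "carry_out", "data": {
  "motion": "-0.007 0 0.008 0 0 0 0.5;0 0 0 0 0 0 0;0 0 0 0 0 0 0;0 0 0 0 0 0 0;0 0 0 0 0 0 0"
}}

```text
time: 4.08
tool_pos: [0.5207, 0.0724, 0.1785]
ee_rot: [3.141, -0.0, 1.668]
wrist_force: [0.1, 0.3, 0.8]
width: 0.0105
finger_force: 0.1
```

Call:
{"op": "carry_out", "data": {
  "motion": "0 0 0 0 0 0 0;0 0 0 0 0 0 0;0 0 0 0 0 0 0"
}}

```text
time: 4.45
tool_pos: [0.5208, 0.0724, 0.1785]
ee_rot: [3.141, -0.0, 1.668]
wrist_force: [0.9, -0.5, -0.7]
width: 0.0047
finger_force: 29.9
```

Call:
{"op": "carry_out", "data": {
  "motion": "0 0 -0.05 0 0 0 0;0 0 -0.08 0 0 0 0;0 0 -0.1 0 0 0 0;0 0 -0.12 0 0 0 0;0 0 -0.1 0 0 0 0;0 0 -0.05 0 0 0 0;0 0 0 0 0 0 0"
}}

```text
time: 5.32
tool_pos: [0.5208, 0.0724, 0.2796]
ee_rot: [3.14, 0.0, 1.668]
wrist_force: [-0.7, 0.3, -3.8]
width: 0.0046
finger_force: 29.8
```

Call:
{"op": "carry_out", "data": {
  "motion": "0 0 0 0 0 0.0464 0;0.06 -0.02 0 0 0 0 0;0.12 -0.04 0 0 0 0 0;0.18 -0.05 0 0 0 0 0;0.2 -0.05 0 0 0 0 0;0.2 -0.05 0 0 0 0 0;0.2 -0.05 0 0 0 0 0;0.18 -0.05 0 0 0 0 0;0.12 -0.03 0.08 0 0 0 0;0.08 -0.015 0.1 0 0 0 0;0.024 0 0.08 0 0 0 0;0 0 0 0 0 0 0"
}}

```text
time: 6.82
tool_pos: [0.4484, 0.3447, 0.2241]
ee_rot: [-3.137, 0.003, 1.572]
wrist_force: [-0.0, 0.0, -1.3]
width: 0.0047
finger_force: 29.9
```

Call:
{"op": "carry_out", "data": {
  "motion": "0 0 0 0 0 0 0;0 0 0 0 0 0 0"
}}

```text
time: 7.08
tool_pos: [0.4503, 0.3448, 0.2278]
ee_rot: [3.14, -0.001, 1.57]
wrist_force: [-0.5, -0.7, -2.4]
width: 0.0045
finger_force: 29.9
```

Run:
```python
from h import *
import pickle
a=snap('scene');b=snap('top');pickle.dump((a,b),open('s2.pkl','wb'))
A=a['pixels'][:,:,::-1];B=b['pixels'][:,:,::-1]
def c(I,u,v,w,h,k): return cv2.resize(I[v:v+h,u:u+w],None,fx=k,fy=k,interpolation=cv2.INTER_CUBIC)
cv2.imwrite('pics/m3.png',np.hstack([c(A,175,95,100,130,4),c(B,150,130,100,130,4)]))
print(readout.get_obs()['tool_pos'])
```

```text
[0.45013303 0.34489159 0.22757252]
```

View pics/m3.png

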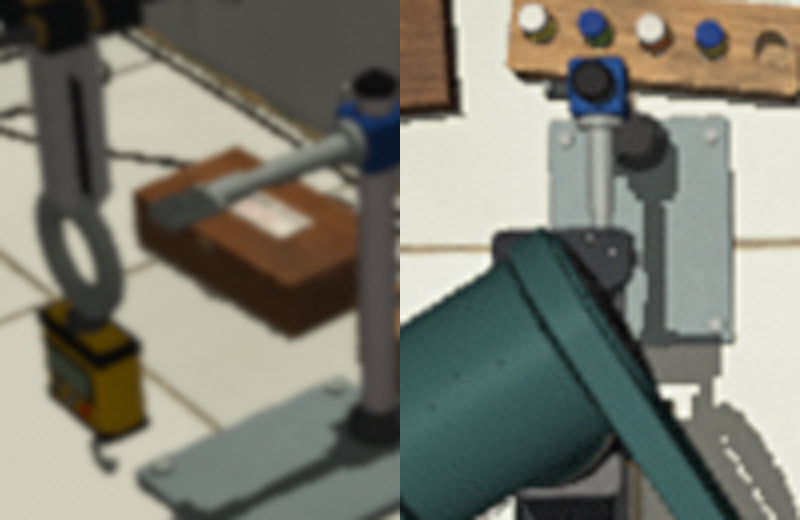

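The scale hangs upright in front of the peg, with its bore centre at about (194.8, 158) in the scene view. I'll check the height and line against the prediction.

Run:
```python
from h import *
import pickle
a,b=pickle.load(open('s2.pkl','rb'))
A=a['pixels'].astype(int)
s=A[140:180,180:210];m=(s.min(2)>120).astype(np.uint8)
n,l,st,ce=cv2.connectedComponentsWithStats(m);k=[i for i in range(1,n) if 20<st[i,4]<400];print(st[k],ce[k]+[180,140])
P=[.4505,.3448,.203]
print(proj(a,P),proj(a,[.4555,.3448,.203]),proj(a,[.4455,.3448,.203]))
for f in(-1,1):
  q=[[P[0]+f*.005,P[1]+.02*np.cos(t),P[2]+.02*np.sin(t)] for t in np.linspace(0,6.28,40)]
  q=np.array([proj(a,x) for x in q]);print(f,q.min(0),q.max(0))
```

```text
[[  0   0  10  40 216]
 [ 20   0  10  39 207]
 [ 11  11   8  14  58]] [[182.55092593 160.12037037]
 [205.87439614 156.65217391]
 [194.37931034 157.32758621]]
[195.4459914  157.53999595] [197.60178545 156.71579212] [193.2800794  158.36806807]
-1 [187.87637117 148.70605774] [198.77264948 167.91519551]
1 [192.18175392 147.09100025] [203.11497689 166.22448384]
```

Call:
{"op": "carry_out", "data": {
  "motion": "0 0.06 0 0 0 0 0;0 0.06 0 0 0 0 0;0 0.06 0 0 0 0 0;0 0.06 0 0 0 0 0;0 0.06 0 0 0 0 0;0 0 0 0 0 0 0"
}}

```text
time: 7.92
tool_pos: [0.5105, 0.3449, 0.2259]
ee_rot: [-3.141, 0.0, 1.57]
wrist_force: [-0.7, 0.5, -2.8]
width: 0.0047
finger_force: 29.9
```

Call:
{"op": "carry_out", "data": {
  "motion": "0 0.05 0 0 0 0 0;0 0.05 0 0 0 0 0;0 0.05 0 0 0 0 0;0 0.05 0 0 0 0 0;0 0.03 0 0 0 0 0;0 0 0 0 0 0 0;0 0 0 0 0 0 0"
}}

```text
time: 8.8
tool_pos: [0.5554, 0.3452, 0.2265]
ee_rot: [-3.141, -0.0, 1.571]
wrist_force: [0.5, -0.1, -3.4]
width: 0.005
finger_force: 29.9
```

Call:
{"op": "carry_out", "data": {
  "motion": "0 0 0.02 0 0 0 0;0 0 0.02 0 0 0 0;0 0 0.012 0 0 0 0;0 0 0 0 0 0 0;0 0 0 0 0 0 0"
}}

```text
time: 9.43
tool_pos: [0.5556, 0.3452, 0.2162]
ee_rot: [3.141, -0.0, 1.571]
wrist_force: [0.2, -0.9, -3.0]
width: 0.0046
finger_force: 29.9
```

Call:
{"op": "carry_out", "data": {
  "motion": "0 0 0.008 0 0 0 0;0 0 0 0 0 0 0;0 0 0 0 0 0 0"
}}

```text
time: 9.8
tool_pos: [0.5557, 0.3452, 0.2146]
ee_rot: [3.141, -0.0, 1.571]
wrist_force: [0.8, -0.4, -2.4]
width: 0.0051
finger_force: 29.8
```

Call:
{"op": "carry_out", "data": {
  "motion": "0 0 0.005 0 0 0 0;0 0 0 0 0 0 0;0 0 0 0 0 0 0"
}}

```text
time: 10.18
tool_pos: [0.5557, 0.3452, 0.2144]
ee_rot: [3.141, -0.001, 1.571]
wrist_force: [-0.6, -0.3, 1.7]
width: 0.0046
finger_force: 29.9
```

Contact is made at the expected height, so I'll increase the tug.

Call:
{"op": "carry_out", "data": {
  "motion": "0 0 0.005 0 0 0 0;0 0 0 0 0 0 0;0 0 0 0 0 0 0"
}}

```text
time: 10.55
tool_pos: [0.5558, 0.3452, 0.2142]
ee_rot: [3.14, -0.001, 1.571]
wrist_force: [-1.8, -0.8, 5.3]
width: 0.0044
finger_force: 29.9
```

Call:
{"op": "carry_out", "data": {
  "motion": "0 0 0.005 0 0 0 0;0 0 0 0 0 0 0;0 0 0 0 0 0 0;0 0 0 0 0 0 0;0 0 0 0 0 0 0;0 0 0 0 0 0 0"
}}

```text
time: 11.3
tool_pos: [0.5558, 0.3452, 0.2142]
ee_rot: [3.139, -0.001, 1.571]
wrist_force: [-2.6, -1.5, 7.3]
width: 0.0048
finger_force: 29.9
```

Call:
{"op": "carry_out", "data": {
  "motion": "0 0 -0.013 0 0 0 0;0 0 0 0 0 0 0;0 0 0 0 0 0 0.35;0 0 0 0 0 0 0.35;0 0 0 0 0 0 0.35;0 0 0 0 0 0 0.35;0 0 0 0 0 0 0.35"
}}

```text
time: 12.18
tool_pos: [0.5556, 0.3452, 0.214]
ee_rot: [-3.142, -0.0, 1.571]
wrist_force: [0.2, 0.2, 0.4]
width: 0.0328
finger_force: 0.0
```

Call:
{"op": "carry_out", "data": {
  "motion": "0 0 -0.02 0 0 0 0.35;0 0 -0.06 0 0 0 0.35;0 0 -0.1 0 0 0 0.35;0 0 -0.15 0 0 0 0.35;0 0 -0.1 0 0 0 0.35;0 0 0 0 0 0 0.35"
}}

```text
time: 12.92
tool_pos: [0.5564, 0.3455, 0.3037]
ee_rot: [3.136, -0.003, 1.571]
wrist_force: [-1.2, 0.7, -0.1]
width: 0.0332
finger_force: 0.0
```

Call:
{"op": "carry_out", "data": {
  "motion": "0 0 0 0 0 -0.0796 0.5;0 0 0 0 0 -0.0796 0.5;0 0 0 0 0 -0.0796 0.5;0 0 0 0 0 -0.0796 0.5;0 0 0 0 0 -0.0796 0.5;0 0 0 0 0 -0.0796 0.5;0 0 0 0 0 -0.0796 0.5;0 0 0 0 0 -0.0796 0.5;0 0 0 0 0 -0.0796 0.5;0 0 0 0 0 -0.0796 0.5"
}}

```text
time: 14.18
tool_pos: [0.5553, 0.345, 0.2988]
ee_rot: [-3.141, -0.002, -3.04]
wrist_force: [0.7, -0.1, -0.6]
width: 0.047
finger_force: 0.0
```

Call:
{"op": "carry_out", "data": {
  "motion": "0.02 -0.1 0 0 0 0 0.5;0.038 -0.2 0 0 0 0 0.5;0.038 -0.21 0 0 0 0 0.5;0.038 -0.21 0 0 0 0 0.5;0.038 -0.21 0 0 0 0 0.5;0.038 -0.21 0 0 0 0 0.5;0.038 -0.21 0 0 0 0 0.5;0.038 -0.21 0.1 0 0 0 0.5;0.022 -0.142 0.15 0 0 0 0.5;0 -0.06 0.2 0 0 0 0.5;0 0 0.2 0 0 0 0.5;0 0 0 0 0 0 0.5"
}}

```text
time: 15.68
tool_pos: [0.5251, -0.0114, 0.1654]
ee_rot: [3.139, -0.009, -3.046]
wrist_force: [-0.5, 0.0, 1.7]
width: 0.0469
finger_force: 0.0
```

Run:
```python
from h import *
import pickle
a=snap('scene');b=snap('top');pickle.dump((a,b),open('s3.pkl','wb'))
o=readout.get_obs();print(o['tool_pos'],o['ee_rot'])
A=a['pixels'][:,:,::-1];B=b['pixels'][:,:,::-1]
def c(I,u,v,w,h,k): return cv2.resize(I[v:v+h,u:u+w],None,fx=k,fy=k,interpolation=cv2.INTER_CUBIC)
cv2.imwrite('pics/m4.png',np.vstack([np.hstack([c(A,195,110,100,75,4),c(A,300,210,100,75,4)]),np.hstack([c(B,170,145,100,75,4),c(B,300,150,100,75,4)])]))
y=np.radians(5.55);ex=np.array([np.cos(y),np.sin(y),0]);ey=np.array([-np.sin(y),np.cos(y),0])
G=np.array([.5288,-.0117,.084])
a0,_=pickle.load(open('s0.pkl','rb'))
q=np.array([proj(a0,G+sx*.0055*ex+sy*.011*ey+[0,0,sz*.012]) for sx in(-1,1) for sy in (-1,1) for sz in (-1,1)])
print(q.min(0),q.max(0))
```

```text
[ 0.52825763 -0.01141598  0.17061622] [ 3.14147749e+00  1.42722130e-04 -3.04502912e+00]
[339.2910019 272.9707051] [353.89162191 292.0885116 ]
```

View pics/m4.png

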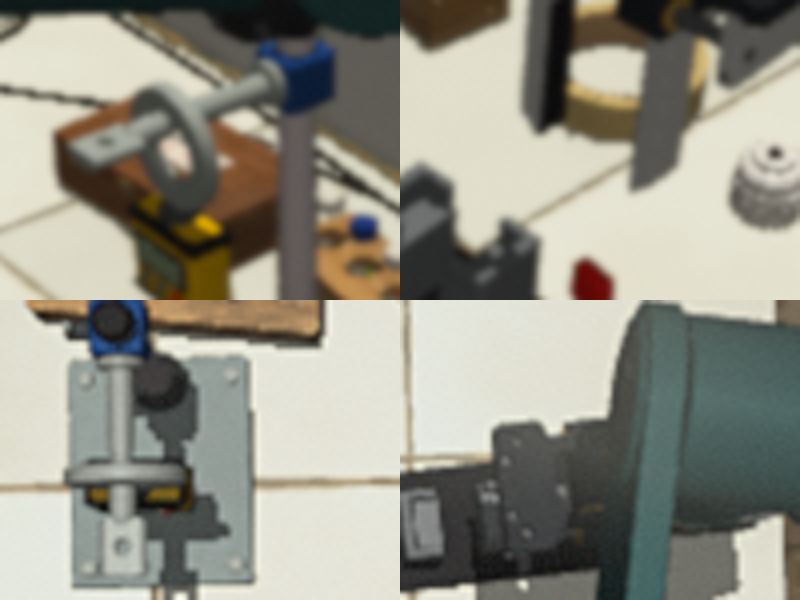

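The scale hangs in the groove, upright, with its eye square on the peg. The grip at scene (347,282) lies between the open fingers in y. I'll descend on it.

Call:
{"op": "carry_out", "data": {
  "motion": "-0.004 -0.006 0.1 0 0 0 0.5;0 0 0.1 0 0 0 0.5;0 0 0.1 0 0 0 0.5;0 0 0.1 0 0 0 0.5;0 0 0.06 0 0 0 0.5;0 0 0 0 0 0 0.5;0 0 0 0 0 0 0.5"
}}

```text
time: 16.65
tool_pos: [0.5301, -0.0127, 0.0796]
ee_rot: [-3.141, 0.003, -3.045]
wrist_force: [0.4, 0.8, -0.0]
width: 0.0469
finger_force: 0.0
```

Call:
{"op": "carry_out", "data": {
  "motion": "0 0 0 0 0 0 0;0 0 0 0 0 0 0;0 0 0 0 0 0 0;0 0 0 0 0 0 0;0 0 0 0 0 0 0"
}}

```text
time: 17.27
tool_pos: [0.5293, -0.0125, 0.0783]
ee_rot: [3.141, 0.001, -3.045]
wrist_force: [-0.5, 0.4, 2.2]
width: 0.0224
finger_force: 30.0
```

Call:
{"op": "carry_out", "data": {
  "motion": "0 0 -0.04 0 0 0 0;0 0 -0.06 0 0 0 0;0 0 -0.1 0 0 0 0;0 0 -0.15 0 0 0 0;0 0 -0.2 0 0 0 0;0 0 -0.2 0 0 0 0;0 0 -0.2 0 0 0 0;0 0 -0.11 0 0 0 0;0 0 0 0 0 0 0"
}}

```text
time: 18.4
tool_pos: [0.5299, -0.013, 0.2932]
ee_rot: [-3.14, 0.005, -3.046]
wrist_force: [0.5, 0.2, -0.9]
width: 0.022
finger_force: 29.9
```

Call:
{"op": "carry_out", "data": {
  "motion": "0 0 0 0 0 0.046 0;0.03 0.1 0 0 0 0 0;0.03 0.2 0 0 0 0 0;0.03 0.23 0 0 0 0 0;0 0.23 0 0 0 0 0;0 0.23 0 0 0 0 0;0 0.23 0 0 0 0 0;0 0.23 0 0 0 0 0;0 0.18 0 0 0 0 0;0 0.1 0 0 0 0 0;0 0.04 0 0 0 0 0;0 0 0 0 0 0 0"
}}

```text
time: 19.9
tool_pos: [0.511, 0.3411, 0.2899]
ee_rot: [-3.141, -0.0, -3.141]
wrist_force: [0.5, 0.2, -0.2]
width: 0.0221
finger_force: 29.9
```

Call:
{"op": "carry_out", "data": {
  "motion": "0 0 0 0 0 0 0;0 0 0 0 0 0 0;0 0 0 0 0 0 0"
}}

```text
time: 20.27
tool_pos: [0.5113, 0.3407, 0.2904]
ee_rot: [3.141, 0.0, 3.141]
wrist_force: [0.8, 0.0, -0.3]
width: 0.0223
finger_force: 29.9
```

Run:
```python
from h import *
import pickle
a=snap('scene');b=snap('top');pickle.dump((a,b),open('s4.pkl','wb'))
o=readout.get_obs();print(o['tool_pos'],o['ee_rot'])
A=a['pixels'][:,:,::-1];B=b['pixels'][:,:,::-1]
def c(I,u,v,w,h,k): return cv2.resize(I[v:v+h,u:u+w],None,fx=k,fy=k,interpolation=cv2.INTER_CUBIC)
cv2.imwrite('pics/m5.png',c(A,190,85,90,90,6))
```

```text
[0.51121202 0.34094612 0.29023092] [3.14144942e+00 1.94353740e-04 3.14100357e+00]
```

View pics/m5.png

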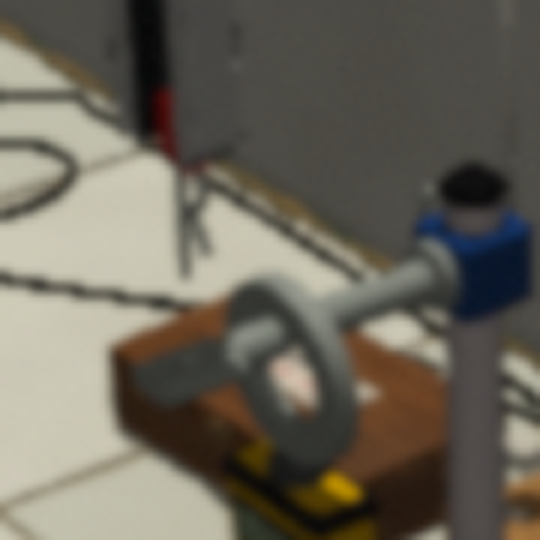

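The clip hangs over the tongue, its leg running from crop (181,165) to its tip at (185,278), which is about (220.8, 131) in the scene view. The bow is on the -y side. I'll compare this with projections.

Run:
```python
from h import *
import pickle
a,b=pickle.load(open('s4.pkl','rb'))
for z in(.284,.24,.209): print(z,proj(a,[.5112,.345,z]))
print('dx',proj(a,[.5122,.345,.24])-proj(a,[.5112,.345,.24]),'dy',proj(a,[.5112,.346,.24])-proj(a,[.5112,.345,.24]))
A=a['pixels'].astype(int).sum(2)
for v in range(112,134): 
    r=A[v,214:228];print(v,r.tolist())
```

```text
0.284 [218.35385377 111.62235352]
0.24 [219.76379973 131.64078982]
0.209 [220.71740782 145.18013347]
dx [ 0.41712759 -0.15177015] dy [-0.28110034 -0.18872722]
112 [580, 574, 546, 468, 339, 224, 177, 168, 162, 178, 224, 246, 230, 219]
113 [587, 586, 577, 541, 448, 299, 211, 205, 192, 203, 276, 328, 322, 290]
114 [583, 587, 581, 565, 490, 337, 264, 290, 262, 228, 249, 310, 358, 356]
115 [581, 581, 578, 563, 496, 354, 299, 350, 328, 260, 224, 230, 273, 310]
116 [577, 577, 575, 560, 497, 363, 318, 387, 378, 289, 244, 245, 216, 227]
117 [575, 575, 574, 560, 497, 369, 324, 396, 391, 308, 320, 379, 348, 284]
118 [577, 573, 574, 560, 502, 373, 304, 339, 335, 298, 382, 482, 492, 438]
119 [577, 576, 574, 563, 508, 382, 268, 248, 255, 316, 436, 533, 557, 535]
120 [579, 577, 574, 562, 510, 388, 255, 207, 256, 376, 497, 557, 571, 567]
121 [578, 579, 579, 566, 513, 384, 261, 228, 276, 399, 516, 564, 574, 575]
122 [580, 580, 576, 567, 516, 392, 283, 268, 288, 375, 492, 558, 573, 576]
123 [581, 580, 581, 569, 520, 405, 302, 298, 308, 337, 444, 538, 572, 576]
124 [582, 581, 582, 573, 530, 425, 314, 314, 338, 327, 406, 520, 568, 577]
125 [586, 584, 584, 575, 536, 434, 323, 346, 395, 352, 378, 496, 559, 573]
126 [586, 585, 581, 575, 537, 437, 330, 367, 434, 391, 372, 467, 545, 572]
127 [585, 584, 581, 575, 542, 449, 338, 376, 459, 450, 438, 493, 551, 569]
128 [581, 581, 581, 574, 554, 476, 350, 377, 491, 527, 531, 548, 564, 572]
129 [581, 580, 578, 578, 560, 490, 363, 382, 509, 562, 570, 571, 573, 574]
130 [581, 578, 577, 577, 565, 503, 393, 408, 521, 569, 575, 576, 575, 575]
131 [577, 577, 575, 578, 569, 531, 466, 476, 542, 571, 575, 575, 575, 568]
132 [566, 568, 569, 571, 568, 560, 543, 547, 564, 574, 574, 573, 568, 549]
133 [501, 500, 499, 506, 523, 548, 559, 562, 565, 568, 567, 557, 530, 486]
```

Call:
{"op": "carry_out", "data": {
  "motion": "0.004 0.004 0.04 0 0 0 0;0 0 0.05 0 0 0 0;0 0 0.035 0 0 0 0;0 0 0 0 0 0 0;0 0 0 0 0 0 0;0 0 0 0 0 0 0"
}}

```text
time: 21.12
tool_pos: [0.5104, 0.3423, 0.2656]
ee_rot: [3.141, 0.001, -3.142]
wrist_force: [-0.1, 1.0, -0.3]
width: 0.022
finger_force: 29.9
```

Run:
```python
from h import *
import pickle
a=snap('scene');b=snap('top');pickle.dump((a,b),open('s5.pkl','wb'))
o=readout.get_obs();print(o['tool_pos'],o['wrist_force'])
A=a['pixels'][:,:,::-1];B=b['pixels'][:,:,::-1]
def c(I,u,v,w,h,k): return np.clip(1.5*cv2.resize(I[v:v+h,u:u+w],None,fx=k,fy=k,interpolation=cv2.INTER_CUBIC).astype(float),0,255)
cv2.imwrite('pics/m6.png',np.hstack([c(A,205,115,40,45,10),c(B,180,180,40,45,10)]))
```

```text
[0.51042658 0.34223156 0.26558894] [-0.9405339  -0.13615177 -1.09478484][ WARN:0@2.182] global loadsave.cpp:1063 imwrite_ Unsupported depth image for selected encoder is fallbacked to CV_8U.
```

View pics/m6.png

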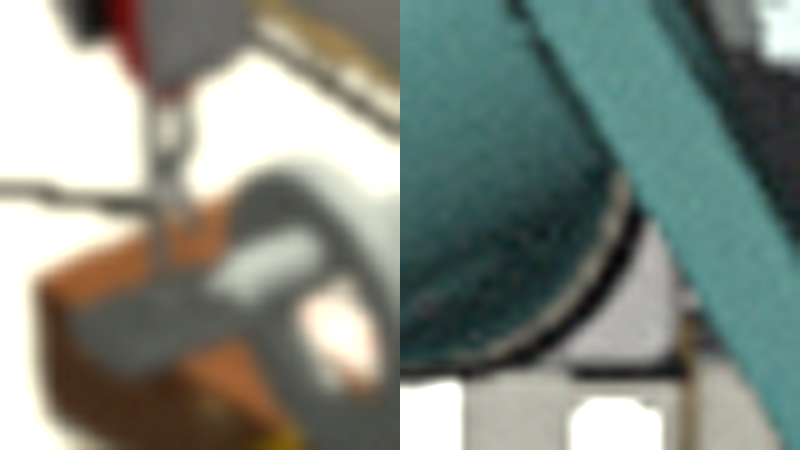

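The leg tip is at about (221,143), directly above the hole at (221,145), so the two are aligned in this view. I'll go in slowly, watching the force.

Call:
{"op": "carry_out", "data": {
  "motion": "0 0 0.02 0 0 0 0;0 0 0.02 0 0 0 0;0 0 0.01 0 0 0 0;0 0 0 0 0 0 0;0 0 0 0 0 0 0"
}}

```text
time: 21.85
tool_pos: [0.5103, 0.3422, 0.2552]
ee_rot: [3.141, 0.0, -3.142]
wrist_force: [0.3, 0.4, -0.5]
width: 0.0225
finger_force: 29.9
```

Call:
{"op": "carry_out", "data": {
  "motion": "0 0 0.02 0 0 0 0;0 0 0.02 0 0 0 0;0 0 0.01 0 0 0 0;0 0 0 0 0 0 0;0 0 0 0 0 0 0"
}}

```text
time: 22.48
tool_pos: [0.5103, 0.3422, 0.2452]
ee_rot: [3.141, 0.0, -3.142]
wrist_force: [0.2, -0.8, 0.2]
width: 0.0221
finger_force: 29.9
```

Call:
{"op": "carry_out", "data": {
  "motion": "0 0 0.02 0 0 0 0;0 0 0.02 0 0 0 0;0 0 0.02 0 0 0 0;0 0 0 0 0 0 0;0 0 0 0 0 0 0"
}}

```text
time: 23.1
tool_pos: [0.5103, 0.3416, 0.233]
ee_rot: [-3.141, -0.0, 3.141]
wrist_force: [-0.2, -1.7, 0.2]
width: 0.0223
finger_force: 29.9
```

Call:
{"op": "carry_out", "data": {
  "motion": "0 0 0.02 0 0 0 0;0 0 0.02 0 0 0 0;0 0 0 0 0 0 0;0 0 0 0 0 0 0"
}}

```text
time: 23.6
tool_pos: [0.5104, 0.3402, 0.2248]
ee_rot: [-3.138, -0.0, 3.14]
wrist_force: [-0.1, -5.7, 1.7]
width: 0.0221
finger_force: 29.9
```

Call:
{"op": "carry_out", "data": {
  "motion": "0 -0.007 0.015 0 0 0 0;0 0 0.015 0 0 0 0;0 0 0 0 0 0 0;0 0 0 0 0 0 0"
}}

```text
time: 24.1
tool_pos: [0.5098, 0.3412, 0.218]
ee_rot: [3.141, -0.002, -3.141]
wrist_force: [0.2, -0.7, -4.0]
width: 0.0222
finger_force: 29.9
```

Call:
{"op": "carry_out", "data": {
  "motion": "0 0 0.014 0 0 0 0;0 0 0.008 0 0 0 0;0 0 0 0 0 0 0;0 0 0 0 0 0 0"
}}

```text
time: 24.6
tool_pos: [0.5104, 0.3414, 0.2158]
ee_rot: [3.14, 0.001, -3.141]
wrist_force: [-0.9, 1.1, 4.1]
width: 0.022
finger_force: 30.0
```

Call:
{"op": "carry_out", "data": {
  "motion": "0 0 0.008 0 0 0 0;0 0 0 0 0 0 0;0 0 0 0 0 0 0"
}}

```text
time: 24.98
tool_pos: [0.5105, 0.3414, 0.2157]
ee_rot: [3.139, 0.003, -3.141]
wrist_force: [-2.5, 0.8, 7.7]
width: 0.0223
finger_force: 30.0
```

It is seated: the force rises while the height stays the same. I'll relieve the push, let go and retreat.

Call:
{"op": "carry_out", "data": {
  "motion": "0 0 -0.012 0 0 0 0;0 0 0 0 0 0 0.45;0 0 0 0 0 0 0.45;0 0 0 0 0 0 0.45;0 0 0 0 0 0 0.45;0 0 -0.03 0 0 0 0.45;0 0 -0.08 0 0 0 0.45;0 0 -0.15 0 0 0 0.45;0 0 -0.2 0 0 0 0.45;0 0 0 0 0 0 0.45"
}}

```text
time: 26.22
tool_pos: [0.5116, 0.3414, 0.3137]
ee_rot: [3.136, 0.009, 3.142]
wrist_force: [0.2, 0.3, 0.3]
width: 0.0423
finger_force: 0.0
```

Call:
{"op": "carry_out", "data": {
  "motion": "0.1 -0.2 0 0 0 0 0.45;0.2 -0.2 0 0 0 0 0.45;0.2 -0.2 0 0 0 0 0.45;0.2 -0.2 0 0 0 0 0.45;0 -0.1 0 0 0 0 0.45;0 0 0 0 0 0 0.45;0 0 0 0 0 0 0.45;0 0 0 0 0 0 0.45"
}}

```text
time: 27.22
tool_pos: [0.3706, 0.1614, 0.307]
ee_rot: [-3.142, -0.001, -3.141]
wrist_force: [0.4, -0.5, -0.0]
width: 0.0423
finger_force: 0.0
```

Run:
```python
from h import *
a=snap('scene');b=snap('top')
A=a['pixels'][:,:,::-1];B=b['pixels'][:,:,::-1]
def c(I,u,v,w,h,k): return cv2.resize(I[v:v+h,u:u+w],None,fx=k,fy=k,interpolation=cv2.INTER_CUBIC)
cv2.imwrite('pics/m7.png',np.hstack([c(A,195,105,80,90,5),c(B,165,145,80,90,5)]))
```

```text
(no output)
```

View pics/m7.png

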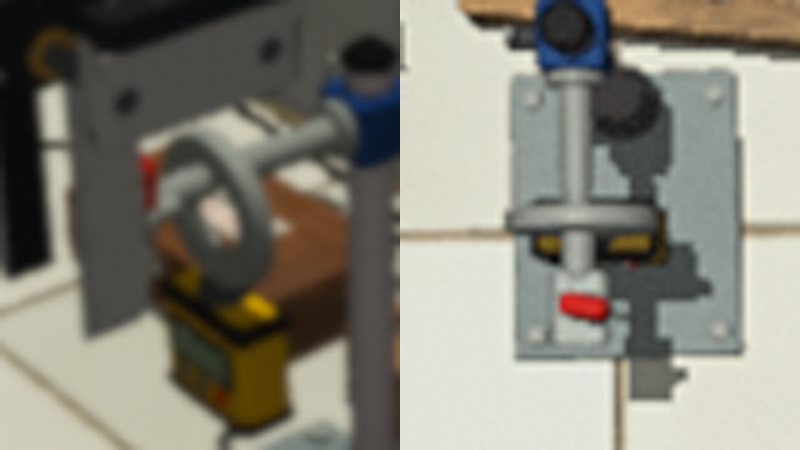

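The top view shows the grip lying on the tongue at (200,206), over the hole, with the scale in the groove. A finger hides the clip in the scene view, so I'll clear it and check the height.

Call:
{"op": "carry_out", "data": {
  "motion": "0 -0.3 0 0 0 0 0.45;0 -0.3 0 0 0 0 0.45;0 -0.3 0 0 0 0 0.45;0 0 0 0 0 0 0.45;0 0 0 0 0 0 0.45;0 0 0 0 0 0 0.45"
}}

```text
time: 28.08
tool_pos: [0.3705, -0.0178, 0.3075]
ee_rot: [3.141, 0.0, -3.138]
wrist_force: [0.0, -0.6, -0.4]
width: 0.0422
finger_force: 0.0
```

Run:
```python
from h import *
a=snap('scene')
A=a['pixels'][:,:,::-1]
cv2.imwrite('pics/m8.png',cv2.resize(A[105:195,195:285],None,fx=6,fy=6,interpolation=cv2.INTER_CUBIC))
for z in(.209,.233,.165): print(z,(proj(a,[.511,.345,z])-[195,105])*6)
```

```text
0.209 [153.81242451 241.26743216]
0.233 [149.39273191 178.60963433]
0.165 [161.62784773 352.06636141]
```

View pics/m8.png

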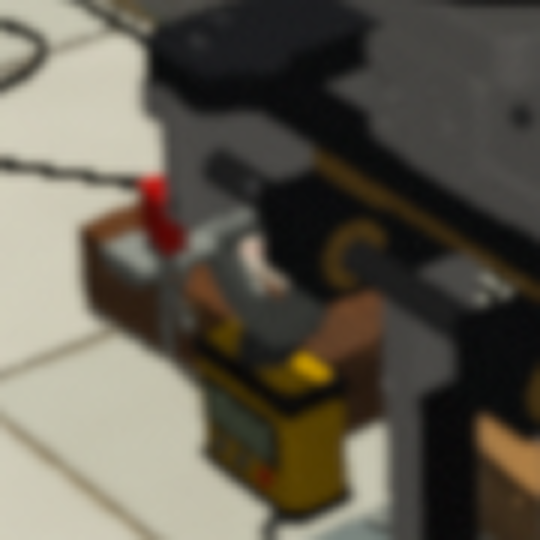

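The red grip's top is at crop (152,180), which matches the projected home height of 179. Its underside rests on the tongue at about row 245, and the leg and bow are below and beside the tongue. The arm touches nothing, so I'm handing in.

```bash
python3 -c "
from bench import robot
print(robot.close_job())"
```

```text
the job is handed in; nothing more can be done
None
```

I handed the job in at about 28 s of the 54 s allowed: the scale hangs in the peg's groove after a tug of about 10 N on the peg, and the R-clip is pushed fully home. The hand-in gave no verdict. The last pictures and force readings agree with this, and the arm passed well clear of the bystanders, though I did not measure them again.

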